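# Set the dial and free the case clamp on a watch fixture

## Robot

A 6-joint arm with a two-finger parallel gripper is mounted at the origin on the work surface. World frame = base frame: x ahead of the robot, y to its left, z up, the work surface at z = 0. Lengths are in m, angles in rad, forces in N, time in s.
With the tool pointing down it reaches from about 0.3 to 0.775 m from the base axis. Payload 14.6 kg.
Tool frame: the origin (TCP) lies midway between the tips of the shut fingers; the grasp point (between the pads) lies 19 mm behind it (ctrl.pinch_z is the distance from the TCP to the grasp point, in m); z points along the fingers, y is the line along which they close (so a half turn about z gives the same grasp; the last joint's range is limited). The gripper opens to 94 mm and grips with 3 to 60 N. Pads are 16 mm wide; open, the fingers measure 119 mm over their backs; the gripper's body (75 mm by 177 mm) begins 78 mm behind the grasp point.
Start: joints at [-1.295, 0.3, 1.521, -0, 1.321, -0.067], TCP at [0.185, -0.518, 0.205] pointing down, gripper open.
Joint ranges: [-3.03, 3.03], [-0.79, 2.21], [0.23, 2.52], [-1.04, 4.18], [0, 3.07], [-2.55, 2.55]. Speed limits (rad/s): [2.22, 2.22, 2.57, 3.14, 3.14, 3.14].

## Interface

Orientations are given as [roll, pitch, yaw] about the fixed x, y, z axes, in that order (R = Rz(yaw) Ry(pitch) Rx(roll)).
In Python, from station import ctrl gives the robot as it stands.
- The arm moves only by the tool jog_arm, never from a script. Its argument "motion" is a list of rows, each a list of 7 numbers: the shift along the tool's x, y, z in m, then the turn, a rotation vector about the tool's x, y, z in rad, then the opening, from -1 (shut) to 1 (fully open). In form: [[tx, ty, tz, rx, ry, rz, gripper], ...]. A call has 1 to 5 rows; each row shifts and turns the commanded pose from where the row before left it, along the tool's axes as they then stand; what a row does not reach is not made up. A row lasts 1/10 s, in which the tool goes at most 50 mm and 8.59 degrees, less where a joint would pass 70% of its speed; a pose out of reach is approached as far as the arm can. A call is refused whole if a number of a shift passes 0.05 or a number of a turn 0.15, either way. A call with a gripper value outside its range is refused whole. The fingers move at their own pace and stop on an object; "squeeze" is the grip in N (left out, the last holds). Time passes only in rows, so rows that do not move let the fingers close. It gives the time, the measured TCP pose, the force, the opening and the grip force at its end, in the units of the state.
- ctrl.get_obs(): the state, without advancing time (a new reading comes with each control period).
- ctrl.camera(name): name is "scene" or "top"; returns the picture (480x640x3 uint8, red, green, blue); there is no depth.
- ctrl.camera_model(name): a dict with "intrinsics" (3x3 intrinsics, pixels), "k1" (the pictures are not rectified: a ray, as slopes to the right and down, at radius r is drawn at 1 + k1 r^2 times it, then the intrinsics apply), "rvec" (rotation vector, rad) and "tvec" (3), from world to camera coordinates, as OpenCV has them. Camera axes: x right, y down, z forward; pixel columns grow to the right and rows downward; lengths in m; the calibration is good to about 2 mm. A picture is of the moment at which its call begins. camera_model takes no time and is no camera call.
- ctrl.hand_in(): hands the job in; it is judged then, once.
The state is a dict: "time_s": time; "qpos": joint angles; "joint_vel": joint speeds; "tau": joint torques, N m; "ee_pos": TCP position; "eef_rot": TCP orientation; "force": force on the tool from outside, world axes, zero at the start; "moment": the same for the moment, N m; "grip_width": finger opening in m; "grip_force": force on a finger pad.
Only numpy, scipy, OpenCV 4.12 (cv2) and the standard library are available. Lean on these libraries where they do the work, as an engineer would, in place of code of your own. Each camera call takes 0.05 s, during which the arm holds its last target. There are 200 camera calls.

## Task

On the watchmaker's case fixture, turn the round dial until its pointer lines up with the raised index mark on the ring around it. Then turn the clamp's wing screw clockwise (seen from above) until it seats, back it off a quarter turn so that the watch case is just free, and finish while still gripping the wing screw, holding it there. Leave the dial on its mark and do not disturb the other things on the bench.

Things in the scene. Friction and masses are not known exactly. Their poses are not given: they have to be found in the camera images.
- plate: fixed steel base plate of the fixture, 130 x 270 x 12 mm, flat on the bench; origin at the centre of its underside, y along the long side. The dial column and the clamp frame stand on it 78 mm either side of its centre along y; which is on which side varies.
- dial_grip (a point): centre of the dial's black upright grip bar, on the dial's vertical axis, at gripping height (82 mm above the bench). Bar 42 mm long, 10 thick, top at 90 mm, on a black disc 68 mm across, its top at 58 mm. The point turns with the dial, x along the bar to the pointer. Friction 0.06 N m holds the dial where it is left; it turns well past the mark either way.
- pointer (a point): tip of the dial's pointer, a light rib 6 mm wide on the disc beyond one end of the bar, 34 mm from the dial's axis, 60 mm above the bench; turns with the dial. A short light line on the bar's top lies towards the pointer end.
- index_mark (a point): index mark: a black raised rib, 18 x 6 mm, on the light fixed ring (112 mm across, top 55 mm above the bench) around the dial. The point is mid-rib, 46 mm from the dial's axis, 58 mm above the bench; its x axis points straight outwards from that axis. The ring's angle varies. The dial is on the mark when dial_grip's x axis points the same way.
- wing_grip (a point): centre of the clamp's brass wing screw, on its vertical axis, at gripping height (96 mm above the bench). Wing of two lobes 48 mm long, 9 mm thick, 26 mm tall (top at 107 mm) on an 18 mm hub; the clamp's arm below, 34 mm wide, has its top at 72 mm. The point turns with the screw, x along the wing. The screw does not rise or sink; friction 0.08 N m holds it where left.
- wing (a joint): turn of the wing screw, rad; grows as it is turned clockwise seen from above (tightened). It seats on a firm stop at 3.14, where the wing lies along the clamp's arm (the plate's x direction); a quarter turn back is 1.57, wing across the arm. It starts slacker than that, between 0.5 and 1.2, so turning it home takes about 2 to 2.6 rad: regrip on the way.
- bush: bystander: small flanged copper bush, 34 mm across the flange, 22 mm tall, standing on the plate midway between the two columns; origin at centre of its underside
- collar: bystander: larger flanged copper collar, 57 mm across, 26 mm tall, on the bench; origin at centre of its underside
- punch_stand: bystander: steel stand: 48 mm disc with an 18 mm post, 65 mm tall, on the bench; origin at centre of its underside
- dome: bystander: glass dust dome 104 mm across with a white knob, 81 mm tall; origin at centre of its underside
- pots: bystander: black 75 mm square tray with four white lidded pots, 24 mm tall; origin at centre of its underside
- loupe: bystander: black eye loupe, 34 mm across, 30 mm tall, standing on the bench; origin at centre of its underside
- screwdriver: bystander: screwdriver 130 mm long lying on the bench; origin near its middle

How it is judged:
By the outcome, as a careful person would: the job done as asked, in the order asked, and still so for the second after the job is handed in, while the arm keeps its last pose, push and grip.
It also fails if it takes over 72 s, if anything falls off the work surface, if the arm or the gripper's body presses on something with over 40 N, if the wrist force passes 120 N, or if a joint passes its speed limit or range.

## Working session

There is one attempt and no reset: what is moved stays moved. The work goes in short steps, Python scripts to look and compute and a tool call to move; the robot and the scene stay as the last step left them, time stands still between calls to the robot, and variables do not carry over. Pictures are saved under pics/ and viewed, at most 10 in all, crops included, and the job is handed in when it is done.

Besides the shell and the picture viewer there is one more tool, called after ">>>" as name(argument=value, ...) on one line, values as JSON. jog_arm: Moves the arm, as the interface text tells. Its arguments: {"type":"object","properties":{"motion":{"type":"array"},"squeeze":{"type":"number"}},"required":["motion"]}

```bash
ls; mkdir -p pics; python3 - <<'E'
from station import ctrl
import cv2
for n in("top","scene"):
    im=ctrl.camera(n); cv2.imwrite(f"pics/{n}0.png",im[:,:,::-1])
    m=ctrl.camera_model(n); print(n,m)
print(ctrl.get_obs(), ctrl.pinch_z)
E
```

```text
pics
top {'intrinsics': array([[478.30032654,   0.        , 317.73498614],
       [  0.        , 478.30032654, 242.73071464],
       [  0.        ,   0.        ,   1.        ]]), 'k1': 0.0032320271539439125, 'rvec': array([ 2.01998776, -2.2125856 ,  0.22456168]), 'tvec': array([-0.01800002,  0.58602542,  0.88389895])}
scene {'intrinsics': array([[451.83998097,   0.        , 316.80149413],
       [  0.        , 451.83998097, 242.3780782 ],
       [  0.        ,   0.        ,   1.        ]]), 'k1': -0.11658583221596033, 'rvec': array([ 2.06829839,  0.90457719, -0.46064946]), 'tvec': array([-0.37442718, -0.21893461,  1.3138122 ])}
{'time_s': 0.1, 'qpos': array([-1.29456292e+00,  3.00384080e-01,  1.52150202e+00,  5.30784196e-05,
        1.32070300e+00, -6.65890475e-02]), 'joint_vel': array([ 0.00198154, -0.00190188, -0.00142735, -0.00092228,  0.00169502,
       -0.00122278]), 'tau': array([ 5.12669612e-04, -5.32643187e+01, -3.53284550e+01,  7.08756829e-02,
        2.34775501e-02, -4.04637638e-05]), 'ee_pos': array([ 0.18483427, -0.51776936,  0.20496751]), 'eef_rot': array([-3.14060184e+00, -1.17603282e-04,  3.42809233e-01]), 'force': array([ 0.27426527, -0.92217681, -0.52680179]), 'moment': array([-0.00601716,  0.01985643, -0.0097412 ]), 'grip_force': 0.0, 'grip_width': 0.09409642953724588} 0.0188
```

View pics/top0.png

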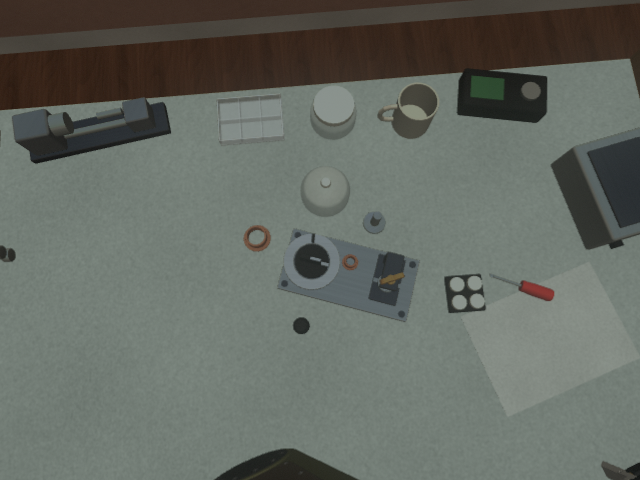

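View pics/scene0.png

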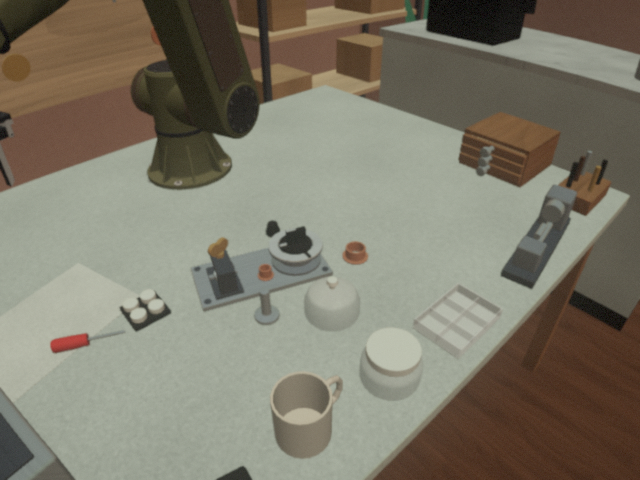

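The top view shows the dial at about (312,261), with its pointer to the right near (328,264) and the index mark near (313,238). The brass wing is near (391,279) and the bush near (350,262). Next I'll cast rays and take an enlarged crop.

```bash
cat > h.py <<'E'
import numpy as np, cv2
from station import ctrl
def cast(n,uv,z):
    m=ctrl.camera_model(n); K=m["intrinsics"]; R=cv2.Rodrigues(m["rvec"])[0]
    p=cv2.undistortPoints(np.array(uv,float).reshape(-1,1,2),K,np.array([m["k1"],0,0,0.]))[:,0]
    d=np.c_[p,np.ones(len(p))]@R; c=-R.T@m["tvec"]
    return c+d*((z-c[2])/d[:,2])[:,None]
def proj(n,X):
    m=ctrl.camera_model(n)
    return cv2.projectPoints(np.array(X,float).reshape(-1,3),m["rvec"],m["tvec"],m["intrinsics"],np.array([m["k1"],0,0,0.]))[0][:,0]
E
python3 - <<'E'
from h import *
im=cv2.imread("pics/top0.png")
c=im[225:330,270:430]
cv2.imwrite("pics/crop0.png",cv2.resize(c,None,fx=5,fy=5,interpolation=cv2.INTER_CUBIC))
hsv=cv2.cvtColor(im,cv2.COLOR_BGR2HSV)
roi=np.zeros(im.shape[:2],np.uint8); roi[225:330,270:430]=1
# brass
b=((hsv[...,0]>10)&(hsv[...,0]<28)&(hsv[...,1]>90)&(roi>0)).astype(np.uint8)
n,l,s,ce=cv2.connectedComponentsWithStats(b)
for i in range(1,n):
    if s[i,4]>15:
        print("brass",s[i],ce[i])
        pts=np.argwhere(l==i)[:,::-1]; X=cast("top",pts,.105); u=np.linalg.svd(X[:,:2]-X[:,:2].mean(0),full_matrices=False)[2][0]; print(X.mean(0),np.arctan2(u[1],u[0]))
# ring
g=im.max(2); lt=((g>150)&(roi>0)).astype(np.uint8); n,l,s,ce=cv2.connectedComponentsWithStats(lt); print([ (s[i],ce[i]) for i in range(1,n) if s[i,4]>15])
# plate corners screws rough; dial centre
print("dialc",cast("top",[[312,261]],.057), "mark",cast("top",[[313,238]],.058),"tip",cast("top",[[328,264]],.06))
print("plate corners",cast("top",[[294,229],[420,260],[406,321],[278,288]],.012))
E
```

```text
brass [343 255  15  15  87] [349.66666667 262.14942529]
[ 0.53056139 -0.12614326  0.105     ] 1.4583630465553974
brass [381 273  23  11 144] [391.54166667 278.28472222]
[ 0.49350889 -0.20003669  0.105     ] 1.8097544583533767
[]
dialc [[ 0.54707456 -0.05666217  0.057     ]] mark [[ 0.59268629 -0.06270795  0.058     ]] tip [[ 0.53781835 -0.0872669   0.06      ]]
plate corners [[ 0.62537307 -0.02533368  0.012     ]
 [ 0.53645902 -0.27835695  0.012     ]
 [ 0.41598649 -0.23380532  0.012     ]
 [ 0.50542885  0.01704963  0.012     ]]
```

View pics/crop0.png

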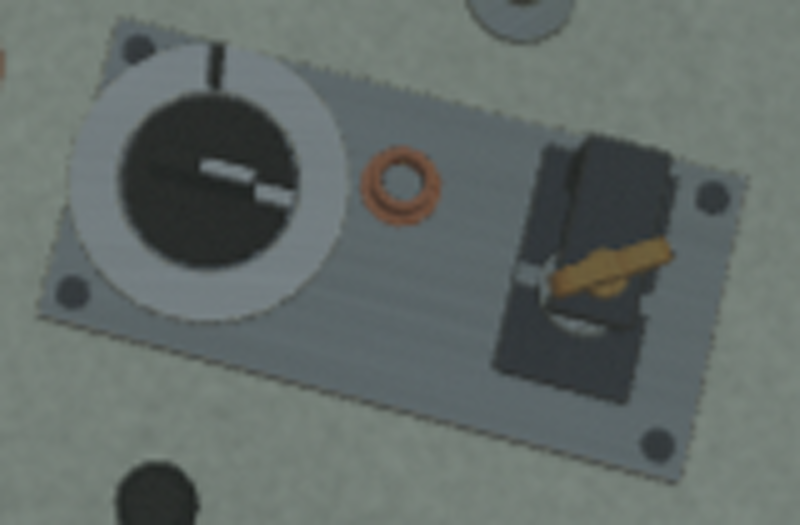

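The crop shows the ring centre at crop (209,181) and the mark rib at (216,42–90). The pointer tip is at (294,198). The wing runs from (555,285) to (672,248), well across the arm. Plate geometry agrees with the sizes given. Next I'll work out the angles and the first moves.

```bash
cat >> h.py <<'E'
def go(x,y,yaw):
    o=ctrl.get_obs(); R=cv2.Rodrigues(np.eye(3))[0]
    w=o["eef_rot"][2]; d=np.array([x,y])-o["ee_pos"][:2]
    c,s=np.cos(w),np.sin(w)
    print("tool tx,ty",np.round([c*d[0]+s*d[1], s*d[0]-c*d[1]],4),"z",o["ee_pos"][2].round(4),"rz",round(w-yaw,3),"yaw",w.round(3),"q6",o["qpos"][5].round(3))
E
python3 - <<'E'
from h import *
f=lambda x,y:[x/5+269.6,y/5+224.6]
C=cast("top",[f(209,181)],.055)[0]; M=cast("top",[f(216.5,43),f(216,89),f(216.2,66)],.058)
C2=cast("top",[f(209,181)],.058)[0]
T=cast("top",[f(294,198),f(256,189)],.06)
a=lambda d:np.arctan2(d[1],d[0])
print(C,C2,"rad mark",np.linalg.norm((M-C)[:,:2],axis=1),"ang",a(M[2]-C),"rib dir",a(M[0]-M[1]))
print("tip r",np.linalg.norm((T-C)[:,:2],axis=1),a(T[0]-C),"rib",a(T[0]-T[1]))
L=cast("top",[f(202,163),f(252,178)],.09);print("barline",L,a(L[1]-L[0]))
W=cast("top",[f(552,287),f(672,248)],.107);print("wing",W,W.mean(0),a(W[0]-W[1]),np.linalg.norm(W[0]-W[1]))
print("dome",cast("top",[[325,183]],.081),"punch",cast("top",[[375,217]],.065))
go(.547,-.0565,1.27)
E
```

```text
[ 0.54791233 -0.05552642  0.055     ] [ 0.54741048 -0.0555232   0.058     ] rad mark [0.05506045 0.03644478 0.04573024] ang -0.15150619585594116 rib dir -0.09944000308818213
tip r [0.03415424 0.01888981] -1.8850880438338895 rib -1.897174919208998
barline [[ 0.54918729 -0.05345439  0.09      ]
 [ 0.54172424 -0.0718091   0.09      ]] -1.956980513505694
wing [[ 0.48837435 -0.17771231  0.107     ]
 [ 0.49871741 -0.2235199   0.107     ]] [ 0.49354588 -0.2006161   0.107     ] 1.7928659760120456 0.046960774569982024
dome [[ 0.69640584 -0.09601992  0.081     ]] punch [[ 0.62243081 -0.18886609  0.065     ]]
tool tx,ty [ 0.4961 -0.3127] z 0.205 rz -0.927 yaw 0.343 q6 -0.067
```

>>> jog_arm(motion=[[0.033,-0.0208,0,0,0,0,1],[0.033,-0.0208,0,0,0,0,1],[0.033,-0.0208,0,0,0,0,1],[0.033,-0.0208,0,0,0,0,1],[0.033,-0.0208,0,0,0,0,1]], squeeze=30)

```text
time_s: 0.6
ee_pos: [0.3059, -0.3632, 0.2053]
eef_rot: [-3.141, 0.0, 0.343]
force: [0.8, -0.1, 0.2]
grip_width: 0.0939
grip_force: 0.0
```

>>> jog_arm(motion=[[0.033,-0.0208,0,0,0,0,1],[0.033,-0.0208,0,0,0,0,1],[0.033,-0.0208,0,0,0,0,1],[0.033,-0.0208,0,0,0,0,1],[0.033,-0.0208,0,0,0,0,1]])

```text
time_s: 1.1
ee_pos: [0.4264, -0.2097, 0.2053]
eef_rot: [-3.141, 0.0, 0.343]
force: [0.3, -0.6, -0.6]
grip_width: 0.0937
grip_force: 0.0
```

>>> jog_arm(motion=[[0.033,-0.0208,0,0,0,0,1],[0.033,-0.0208,0,0,0,0,1],[0.033,-0.0208,0,0,0,0,1],[0.033,-0.0208,0,0,0,0,1],[0.033,-0.0208,0,0,0,0,1]])

```text
time_s: 1.6
ee_pos: [0.5469, -0.0563, 0.2052]
eef_rot: [-3.141, 0.0, 0.343]
force: [0.3, -1.1, -0.7]
grip_width: 0.0942
grip_force: 0.0
```

>>> jog_arm(motion=[[0,0,0.016,0,0,-0.13,1],[0,0,0.016,0,0,-0.13,1],[0,0,0.016,0,0,-0.13,1],[0,0,0.016,0,0,-0.13,1],[0,0,0.016,0,0,-0.13,1]])

```text
time_s: 2.1
ee_pos: [0.546, -0.0577, 0.1245]
eef_rot: [-3.141, 0.0, 0.998]
force: [0.6, -0.0, -0.0]
grip_width: 0.094
grip_force: 0.0
```

>>> jog_arm(motion=[[0,0,0,0,0,-0.13,1],[0,0,0,0,0,-0.13,1],[0,0,0,0,0,0,1]])

```text
time_s: 2.4
ee_pos: [0.546, -0.0577, 0.1251]
eef_rot: [-3.141, 0.0, 1.255]
force: [-0.2, 0.4, -0.5]
grip_width: 0.0938
grip_force: 0.0
```

```bash
python3 - <<'E'
from h import *
go(.5475,-.056,1.25)
im=ctrl.camera("scene")[:,:,::-1]; cv2.imwrite("pics/s1.png",cv2.resize(im[170:330,180:400],None,fx=3,fy=3))
E
```

```text
tool tx,ty [0.0021 0.0009] z 0.1251 rz 0.005 yaw 1.255 q6 0.144
```

View pics/s1.png

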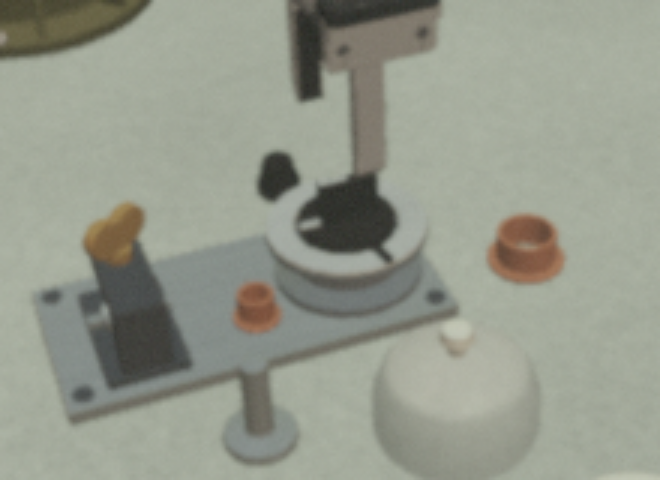

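The crop shows the fingers straddling the black grip bar near crop (350,190), with the dome and bush clear of them. I'll go down, grip and turn.

>>> jog_arm(motion=[[0.002,0.001,0.015,0,0,0,1],[0,0,0.015,0,0,0,1],[0,0,0.015,0,0,0,1],[0,0,0.015,0,0,0,1],[0,0,0,0,0,0,-1]], squeeze=20)

```text
time_s: 2.95
ee_pos: [0.5468, -0.056, 0.0637]
eef_rot: [-3.138, 0.0, 1.249]
force: [-0.4, 0.0, 0.0]
grip_width: 0.0893
grip_force: 0.0
```

>>> jog_arm(motion=[[0,0,0,0,0,0,-1],[0,0,0,0,0,0,-1],[0,0,0,0,0,0,-1],[0,0,0,0,0,0,-1],[0,0,0,0,0,0,-1]])

```text
time_s: 3.45
ee_pos: [0.5479, -0.0562, 0.0658]
eef_rot: [3.141, -0.0, 1.253]
force: [0.5, -0.8, 0.9]
grip_width: 0.0492
grip_force: 0.0
```

>>> jog_arm(motion=[[0,0,0,0,0,0,-1],[0,0,0,0,0,0,-1],[0,0,0,0,0,0,-1]])

```text
time_s: 3.75
ee_pos: [0.5478, -0.0562, 0.0655]
eef_rot: [3.142, -0.0, 1.253]
force: [0.4, -0.2, 0.5]
grip_width: 0.0255
grip_force: 0.0
```

>>> jog_arm(motion=[[0,0,0,0,0,0,-1],[0,0,0,0,0,0,-1],[0,0,0,0,0,0,-1],[0,0,0,0,0,0,-1]])

```text
time_s: 4.15
ee_pos: [0.5479, -0.0562, 0.0655]
eef_rot: [3.141, 0.0, 1.253]
force: [1.5, -0.4, -1.5]
grip_width: 0.01
grip_force: 20.0
```

>>> jog_arm(motion=[[0,0,0,0,0,-0.05,-1],[0,0,0,0,0,-0.1,-1],[0,0,0,0,0,-0.1,-1],[0,0,0,0,0,-0.1,-1],[0,0,0,0,0,-0.1,-1]])

```text
time_s: 4.65
ee_pos: [0.5482, -0.0563, 0.0655]
eef_rot: [3.14, 0.0, 1.707]
force: [4.5, 0.0, -3.8]
grip_width: 0.0099
grip_force: 20.0
```

>>> jog_arm(motion=[[0,0,0,0,0,-0.1,-1],[0,0,0,0,0,-0.1,-1],[0,0,0,0,0,-0.1,-1],[0,0,0,0,0,-0.1,-1],[0,0,0,0,0,-0.1,-1]])

```text
time_s: 5.15
ee_pos: [0.5486, -0.0561, 0.0655]
eef_rot: [3.14, 0.001, 2.207]
force: [8.0, 1.0, -4.3]
grip_width: 0.0098
grip_force: 20.0
```

>>> jog_arm(motion=[[0,0,0,0,0,-0.1,-1],[0,0,0,0,0,-0.1,-1],[0,0,0,0,0,-0.1,-1],[0,0,0,0,0,-0.1,-1],[0,0,0,0,0,-0.1,-1]])

```text
time_s: 5.65
ee_pos: [0.5488, -0.0558, 0.0655]
eef_rot: [3.14, 0.002, 2.707]
force: [9.1, 3.4, -6.4]
grip_width: 0.0099
grip_force: 20.0
```

>>> jog_arm(motion=[[0,0,0,0,0,-0.1,-1],[0,0,0,0,0,-0.1,-1],[0,0,0,0,0,-0.1,-1],[0,0,0,0,0,0,-1]])

```text
time_s: 6.05
ee_pos: [0.5489, -0.0555, 0.0655]
eef_rot: [3.14, 0.003, 3.007]
force: [10.1, 4.2, -7.0]
grip_width: 0.01
grip_force: 20.0
```

```bash
python3 - <<'E'
from h import *
go(.5475,-.056,3.0)
a=ctrl.camera("scene")[:,:,::-1]; b=ctrl.camera("top")[:,:,::-1]
o=np.hstack([cv2.resize(a[215:290,255:335],(400,375),interpolation=2),cv2.resize(b[222:297,272:352],(400,375),interpolation=2)])
cv2.imwrite("pics/d1.png",o)
E
```

```text
tool tx,ty [ 0.0013 -0.0006] z 0.0655 rz 0.007 yaw 3.007 q6 -1.604
```

View pics/d1.png

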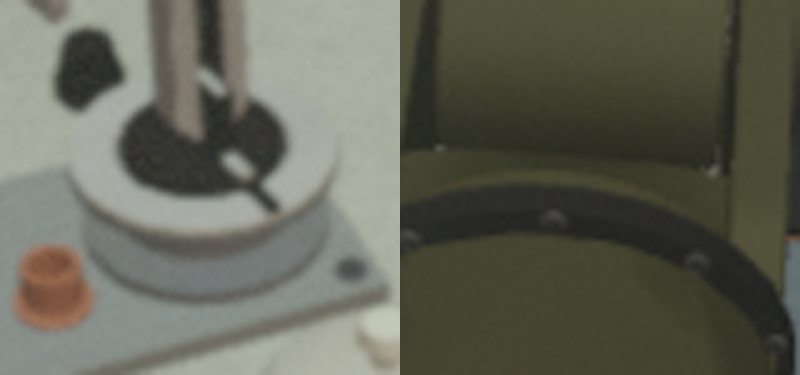

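The pointer rib, at crop (238,167), runs straight into the mark at (264,196) in the scene view. I'll measure the leftover angle by ray casting.

```bash
python3 - <<'E'
from h import *
f=lambda x,y:[x/5+254.6,y/5+214.6]
a=lambda d:np.arctan2(d[1],d[0])
# sub-pixel centroids by mask around rib/mark
im=ctrl.camera("scene")[:,:,::-1]
g=cv2.cvtColor(im,cv2.COLOR_BGR2GRAY).astype(float)
def cen(x,y,r,bright):
    u,v=f(x,y); X,Y=np.meshgrid(np.arange(640),np.arange(480)); k=np.hypot(X-u,Y-v)<r
    lo,hi=g[k].min(),g[k].max(); w=np.where(k,(g-lo) if bright else (hi-g),0); w=np.where(w>.5*(hi-lo),w,0)
    return [(w*X).sum()/w.sum(),(w*Y).sum()/w.sum()]
p=cen(236,166,4,True); m=cen(264,198,4,False); print(p,m)
P=cast("scene",[p],.060)[0]; M=cast("scene",[m],.060)[0]
# ring centre from the disc ellipse crop x 118-286,y 86?-195 and ring x 68-338
g2=im.max(2)
C=cast("scene",[f(203,146)],.055)[0]
print(P,M,C,np.linalg.norm((P-C)[:2]),np.linalg.norm((M-C)[:2]))
for c in (C,np.array([.5475,-.056,0]),np.array([.5489,-.0555,0])):
    print(a(P-c),a(M-c))
print("rib-mark line",a(M-P))
E
```

```text
[np.float64(302.1477011494253), np.float64(247.72241379310344)] [np.float64(307.123629112662), np.float64(253.73878364905283)]
[ 0.5756638  -0.05916916  0.06      ] [ 0.59698017 -0.06473481  0.06      ] [ 0.55107359 -0.05679298  0.055     ] 0.02470475467175451 0.04658848557501079
-0.09633206443524689 -0.17130434884179507
-0.11205459355087184 -0.17473134289169046
-0.13624474935543524 -0.18976014715253223
rib-mark line -0.2553959358362286
```

>>> jog_arm(motion=[[0,0,0,0,0,0.03,-1],[0,0,0,0,0,0,-1],[0,0,0,0,0,0,1],[0,0,0,0,0,0,1],[0,0,0,0,0,0,1]])

```text
time_s: 6.7
ee_pos: [0.5476, -0.0562, 0.0654]
eef_rot: [-3.142, -0.0, 2.973]
force: [0.4, 0.1, -0.3]
grip_width: 0.0301
grip_force: 0.0
```

>>> jog_arm(motion=[[0,0,0,0,0,0,1],[0,0,-0.02,0,0,0,1],[0,0,-0.02,0,0,0,1],[0,0,-0.02,0,0,0,1],[0,0,-0.02,0,0,0,1]])

```text
time_s: 7.2
ee_pos: [0.5476, -0.0562, 0.1463]
eef_rot: [-3.142, -0.0, 2.973]
force: [0.5, 0.0, 0.1]
grip_width: 0.07
grip_force: 0.0
```

>>> jog_arm(motion=[[0,0,0,0,0,0.15,1],[0,0,0,0,0,0.15,1],[0,0,0,0,0,0.15,1],[0,0,0,0,0,0.15,1],[0,0,0,0,0,0.15,1]])

```text
time_s: 7.7
ee_pos: [0.5477, -0.0562, 0.1455]
eef_rot: [-3.141, -0.0, 2.217]
force: [0.9, 0.0, 0.3]
grip_width: 0.0934
grip_force: 0.0
```

>>> jog_arm(motion=[[0,0,0,0,0,0.14,1],[0,0,0,0,0,0.14,1],[0,0,0,0,0,0.14,1]])

```text
time_s: 8.0
ee_pos: [0.5477, -0.0563, 0.1455]
eef_rot: [-3.141, 0.0, 1.797]
force: [0.6, -0.7, -0.4]
grip_width: 0.094
grip_force: 0.0
```

```bash
python3 - <<'E'
from h import *
go(.4945,-.202,1.81)
E
```

```text
tool tx,ty [-0.1301 -0.0845] z 0.1455 rz -0.013 yaw 1.797 q6 -0.395
```

>>> jog_arm(motion=[[-0.026,-0.0169,0,0,0,0,1],[-0.026,-0.0169,0,0,0,0,1],[-0.026,-0.0169,0,0,0,0,1],[-0.026,-0.0169,0,0,0,0,1],[-0.026,-0.0169,0,0,0,-0.01,1]])

```text
time_s: 8.5
ee_pos: [0.4948, -0.2033, 0.1455]
eef_rot: [3.142, 0.0, 1.813]
force: [0.1, 0.5, 0.4]
grip_width: 0.094
grip_force: 0.0
```

```bash
python3 - <<'E'
from h import *
go(.4945,-.202,1.81)
a=ctrl.camera("scene")[:,:,::-1]; b=ctrl.camera("top")[:,:,::-1]
cv2.imwrite("pics/topB.png",b);cv2.imwrite("pics/sceneB.png",a)
o=np.hstack([cv2.resize(a[200:310,180:260],(400,550),interpolation=2),cv2.resize(b[225:302,275:331],(400,550),interpolation=2)])
cv2.imwrite("pics/w1.png",o)
E
```

```text
tool tx,ty [0.0013 0.    ] z 0.1455 rz 0.003 yaw 1.813 q6 -0.7
```

View pics/w1.png

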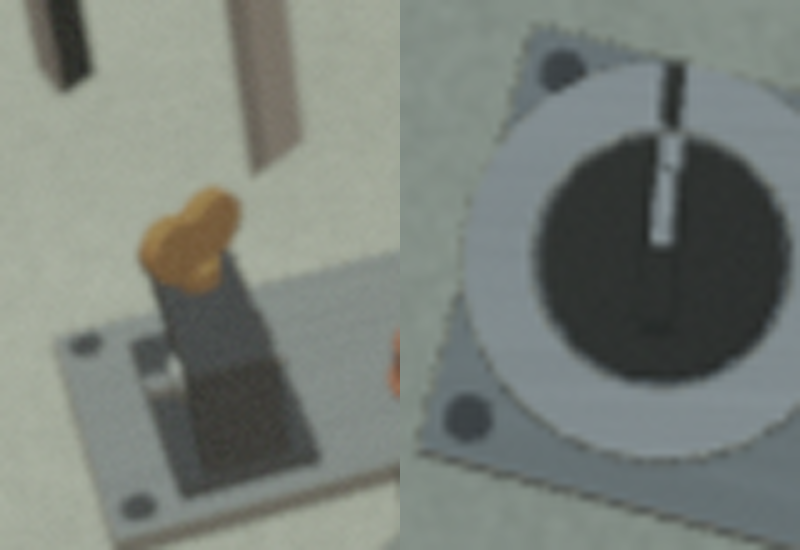

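The top view is now clear: the pointer, crop (672,150), and the mark at (674,95) look collinear. The fingers straddle the wing. I'll measure the leftover angle.

```bash
cat > dm.py <<'E'
from h import *
def meas(b):
    g=cv2.cvtColor(b,cv2.COLOR_BGR2GRAY).astype(float); a=lambda d:np.arctan2(d[1],d[0])
    f=lambda x,y:((x-400)/7.143+274.57,y/7.143+224.57)
    def cen(x,y,hx,hy,bright):
        u,v=f(x,y); X,Y=np.meshgrid(np.arange(640),np.arange(480)); k=(abs(X-u)<hx)&(abs(Y-v)<hy)
        lo,hi=g[k].min(),g[k].max(); w=np.clip(((g-lo) if bright else (hi-g))/(hi-lo)-.3,0,1)*k
        return [(w*X).sum()/w.sum(),(w*Y).sum()/w.sum()]
    m=cen(674,97,4,3,False); p=cen(671,152,4,2.2,True)
    # disc contour -> centre (disc is dark; ellipse fit on its outline at z=.058)
    k=((g<75)*255).astype(np.uint8); k=cv2.morphologyEx(k,cv2.MORPH_CLOSE,np.ones((7,7)))
    k=cv2.morphologyEx(k,cv2.MORPH_OPEN,np.ones((7,7)))
    cs=cv2.findContours(k,cv2.RETR_EXTERNAL,cv2.CHAIN_APPROX_NONE)[0]
    c=[c for c in cs if cv2.pointPolygonTest(c,f(662,260),False)>0][0]; e=cv2.fitEllipse(c); print(m,p,e)
    M=cast("top",[m],.06)[0];P=cast("top",[p],.06)[0]
    for u in (e[0],f(662,259)):
        C=cast("top",[u],.057)[0]
        print(C,np.linalg.norm((M-C)[:2]),np.linalg.norm((P-C)[:2]),"mark",a(M-C),"ptr",a(P-C),"diff",a(M-C)-a(P-C))
E
python3 - <<'E'
from dm import *
meas(cv2.imread("pics/topB.png"))
E
```

```text
[np.float64(312.67653508771934), np.float64(238.46271929824564)] [np.float64(312.5200050327127), np.float64(245.75515853044794)] ((311.36236572265625, 260.853515625), (33.063194274902344, 33.898040771484375), 81.75826263427734)
[ 0.54747846 -0.05544132  0.057     ] 0.04438493585137879 0.029708171056397996 mark -0.14764761292186376 ptr -0.1663987627132427 diff 0.01875114979137893
[ 0.54754666 -0.05522446  0.057     ] 0.044349953061701086 0.029677690415357758 mark -0.152710534011281 ptr -0.17398589715358012 diff 0.02127536314229911
```

The leftover is about 0.02 rad, which is within measurement noise and matches the gripper yaw at release. The dial is done, so on to the wing.

>>> jog_arm(motion=[[0,0,0.017,0,0,0,1],[0,0,0.017,0,0,0,1],[0,0,0.017,0,0,0,1],[0,0,0.016,0,0,0,1],[0,0,0,0,0,0,-1]], squeeze=20)

```text
time_s: 9.1
ee_pos: [0.4946, -0.2011, 0.0766]
eef_rot: [-3.139, -0.002, 1.813]
force: [-0.1, 0.4, 0.0]
grip_width: 0.0892
grip_force: 0.0
```

>>> jog_arm(motion=[[0,0,0,0,0,0,-1],[0,0,0,0,0,0,-1],[0,0,0,0,0,0,-1],[0,0,0,0,0,0,-1],[0,0,0,0,0,0,-1]])

```text
time_s: 9.6
ee_pos: [0.4955, -0.2021, 0.0788]
eef_rot: [3.141, 0.0, 1.813]
force: [-0.1, 0.3, 0.0]
grip_width: 0.0492
grip_force: 0.0
```

>>> jog_arm(motion=[[0,0,0,0,0,0,-1],[0,0,0,0,0,0,-1],[0,0,0,0,0,0,-1],[0,0,0,0,0,0,-1],[0,0,0,0,0,0,-1]])

```text
time_s: 10.1
ee_pos: [0.4953, -0.2021, 0.0784]
eef_rot: [-3.141, -0.0, 1.813]
force: [-0.9, -0.5, 0.1]
grip_width: 0.016
grip_force: 20.0
```

>>> jog_arm(motion=[[0,0,0,0,0,0,-1],[0,0,0,0,0,0,-1]])

```text
time_s: 10.3
ee_pos: [0.4954, -0.2021, 0.0784]
eef_rot: [-3.141, -0.0, 1.813]
force: [-1.4, -0.4, 0.8]
grip_width: 0.0159
grip_force: 20.0
```

```bash
python3 - <<'E'
from h import *
o=ctrl.get_obs(); print(o["moment"],o["force"]); go(.495,-.203,-.338)
E
```

```text
[-0.08471523  0.10530936  0.00970322] [-1.40643879 -0.41211936  0.8282973 ]
tool tx,ty [-0.0007 -0.0005] z 0.0784 rz 2.151 yaw 1.813 q6 -0.698
```

The opening is 16 mm, where a 9 mm wing was expected, so I'll look closer.

```bash
python3 - <<'E'
from h import *
a=ctrl.camera("scene")[:,:,::-1]; b=ctrl.camera("top")[:,:,::-1]
o=np.hstack([cv2.resize(a[210:280,185:255],(400,400),interpolation=2),cv2.resize(b[245:305,360:420],(400,400),interpolation=2)])
cv2.imwrite("pics/w2.png",o)
E
```

```text
(no output)
```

View pics/w2.png

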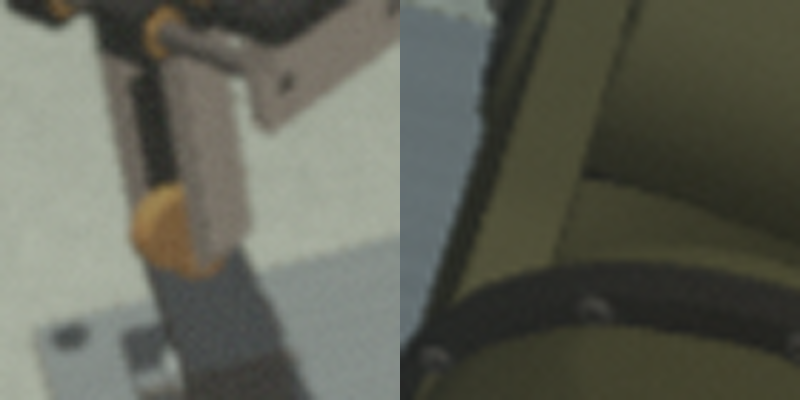

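The fingers are on the wing, but the tips also catch the 18 mm hub at crop (205,265) below it. I'll regrip a little higher so that the pads bear on the lobes.

>>> jog_arm(motion=[[0,0,0,0,0,0,-0.4],[0,0,0,0,0,0,-0.4],[0,0,-0.007,0,0,0,-0.4],[0,0,0,0,0,0,-1],[0,0,0,0,0,0,-1]])

```text
time_s: 10.9
ee_pos: [0.4956, -0.2022, 0.0858]
eef_rot: [3.141, 0.0, 1.813]
force: [0.1, -1.1, 0.6]
grip_width: 0.0157
grip_force: 0.0
```

>>> jog_arm(motion=[[0,0,0,0,0,0,-1],[0,0,0,0,0,0,-1],[0,0,0,0,0,0,-1]])

```text
time_s: 11.2
ee_pos: [0.4954, -0.2022, 0.0855]
eef_rot: [-3.141, -0.0, 1.813]
force: [-2.0, -0.0, 2.2]
grip_width: 0.0093
grip_force: 20.0
```

>>> jog_arm(motion=[[0,0,0,0,0,0,-1],[0,0,0,0,0,0.05,-1],[0,0,0,0,0,0.1,-1],[0,0,0,0,0,0.1,-1],[0,0,0,0,0,0.1,-1]], squeeze=35)

```text
time_s: 11.7
ee_pos: [0.4954, -0.2021, 0.0855]
eef_rot: [-3.141, 0.0, 1.459]
force: [-2.3, -0.8, 2.3]
grip_width: 0.0087
grip_force: 35.0
```

>>> jog_arm(motion=[[0,0,0,0,0,0.1,-1],[0,0,0,0,0,0.1,-1],[0,0,0,0,0,0.1,-1],[0,0,0,0,0,0.1,-1],[0,0,0,0,0,0.1,-1]])

```text
time_s: 12.2
ee_pos: [0.4954, -0.2022, 0.0855]
eef_rot: [-3.142, 0.0, 0.959]
force: [-2.1, 0.0, 3.0]
grip_width: 0.0082
grip_force: 35.0
```

>>> jog_arm(motion=[[0,0,0,0,0,0.1,-1],[0,0,0,0,0,0.1,-1],[0,0,0,0,0,0.1,-1],[0,0,0,0,0,0.1,-1],[0,0,0,0,0,0.1,-1]])

```text
time_s: 12.7
ee_pos: [0.4954, -0.2022, 0.0855]
eef_rot: [3.142, 0.0, 0.459]
force: [-2.1, 0.4, 2.9]
grip_width: 0.0089
grip_force: 35.0
```

>>> jog_arm(motion=[[0,0,0,0,0,0.1,-1],[0,0,0,0,0,0.1,-1],[0,0,0,0,0,0.1,-1],[0,0,0,0,0,0.1,-1],[0,0,0,0,0,0.1,-1]])

```text
time_s: 13.2
ee_pos: [0.4954, -0.2022, 0.0855]
eef_rot: [3.141, 0.0, -0.041]
force: [-2.4, -0.4, 3.1]
grip_width: 0.0085
grip_force: 35.0
```

```bash
python3 - <<'E'
from h import *
o=ctrl.get_obs(); print(o["moment"],o["force"],o["tau"][5]); go(.4955,-.2022,-.338)
E
```

```text
[-0.06825392  0.40918711  0.09096253] [-2.43661698 -0.44883501  3.13686403] -1.9952646642923355
tool tx,ty [0.0001 0.    ] z 0.0855 rz 0.297 yaw -0.041 q6 1.156
```

>>> jog_arm(motion=[[0,0,0,0,0,0.08,-1],[0,0,0,0,0,0.08,-1],[0,0,0,0,0,0.07,-1],[0,0,0,0,0,0,-1]])

```text
time_s: 13.6
ee_pos: [0.4954, -0.2022, 0.0855]
eef_rot: [3.141, 0.0, -0.268]
force: [-2.1, -0.1, 2.5]
grip_width: 0.0088
grip_force: 35.0
```

```bash
python3 -c "
from h import *
o=ctrl.get_obs(); print(o['moment'],o['grip_width']); go(.4955,-.2022,-.338)"
```

```text
[-0.03977361  0.44717441 -0.07181376] 0.008781805157194835
tool tx,ty [ 0.0001 -0.    ] z 0.0855 rz 0.07 yaw -0.268 q6 1.383
```

>>> jog_arm(motion=[[0,0,0,0,0,0.03,-1],[0,0,0,0,0,0,-1]])

```text
time_s: 13.8
ee_pos: [0.4954, -0.2022, 0.0855]
eef_rot: [3.141, 0.0, -0.296]
force: [-1.3, 0.0, 3.4]
grip_width: 0.0087
grip_force: 35.0
```

```bash
python3 -c "
from h import *
o=ctrl.get_obs(); print(o['moment'],o['grip_width']); go(.4955,-.2022,-.338)"
```

```text
[-0.08777559  0.52784179  0.00840477] 0.008701855952189294
tool tx,ty [ 0.0001 -0.    ] z 0.0855 rz 0.042 yaw -0.296 q6 1.411
```

>>> jog_arm(motion=[[0,0,0,0,0,0.03,-1],[0,0,0,0,0,0,-1]])

```text
time_s: 14.0
ee_pos: [0.4954, -0.2022, 0.0855]
eef_rot: [3.141, 0.0, -0.326]
force: [-3.3, 0.2, 3.6]
grip_width: 0.0087
grip_force: 35.0
```

```bash
python3 -c "
from h import *
o=ctrl.get_obs(); print(o['moment'],o['grip_width']); go(.4955,-.2022,-.338)"
```

```text
[-0.08936588  0.59065247 -0.0036855 ] 0.008746894100252393
tool tx,ty [ 0.0001 -0.    ] z 0.0855 rz 0.012 yaw -0.326 q6 1.441
```

>>> jog_arm(motion=[[0,0,0,0,0,0.03,-1],[0,0,0,0,0,0,-1]])

```text
time_s: 14.2
ee_pos: [0.4954, -0.2021, 0.0855]
eef_rot: [3.141, 0.0, -0.355]
force: [-2.4, -0.8, 4.0]
grip_width: 0.0086
grip_force: 35.1
```

```bash
python3 -c "
from h import *
o=ctrl.get_obs(); print(o['moment'],o['grip_width']); go(.4955,-.2022,-.338)"
```

```text
[-0.14292736  0.59799317  0.2114316 ] 0.00859041475491969
tool tx,ty [0.0001 0.    ] z 0.0855 rz -0.017 yaw -0.355 q6 1.471
```

>>> jog_arm(motion=[[0,0,0,0,0,0.03,-1],[0,0,0,0,0,0,-1]])

```text
time_s: 14.4
ee_pos: [0.4954, -0.2022, 0.0854]
eef_rot: [3.141, 0.0, -0.385]
force: [-3.4, -1.5, 4.5]
grip_width: 0.0089
grip_force: 35.5
```

```bash
python3 -c "
from h import *
o=ctrl.get_obs(); print(o['moment'],o['grip_width']); go(.4955,-.2022,-.338)"
```

```text
[-0.1603619   0.64417164  0.51151698] 0.008922769595507928
tool tx,ty [ 0.0001 -0.    ] z 0.0854 rz -0.047 yaw -0.385 q6 1.5
```

>>> jog_arm(motion=[[0,0,0,0,0,0.03,-1],[0,0,0,0,0,0,-1]])

```text
time_s: 14.6
ee_pos: [0.4954, -0.2021, 0.0855]
eef_rot: [3.141, 0.0, -0.415]
force: [-3.1, -1.3, 3.5]
grip_width: 0.0086
grip_force: 36.3
```

```bash
python3 -c "
from h import *
o=ctrl.get_obs(); print(o['moment'],o['grip_width']); go(.4955,-.2022,-.338)"
```

```text
[-0.14099945  0.66606133  0.5432715 ] 0.008617018083978011
tool tx,ty [0.0001 0.    ] z 0.0855 rz -0.077 yaw -0.415 q6 1.53
```

The moment rises from about −0.34 yaw, which is where the stop should be, and levels off at 0.54 N m, so the screw is seated. I'll go back to the seat yaw, regrip to square the pads, then back off 1.57.

>>> jog_arm(motion=[[0,0,0,0,0,-0.075,-1],[0,0,0,0,0,0,-0.6],[0,0,0,0,0,0,-0.6],[0,0,0,0,0,0,-1],[0,0,0,0,0,0,-1]])

```text
time_s: 15.1
ee_pos: [0.4954, -0.2022, 0.0853]
eef_rot: [3.141, 0.0, -0.343]
force: [1.3, 0.4, -0.6]
grip_width: 0.0085
grip_force: 35.0
```

>>> jog_arm(motion=[[0,0,0,0,0,0,-1],[0,0,0,0,0,0,-1]])

```text
time_s: 15.3
ee_pos: [0.4954, -0.2022, 0.0854]
eef_rot: [3.142, -0.0, -0.343]
force: [0.2, -1.4, -1.0]
grip_width: 0.0088
grip_force: 35.0
```

```bash
python3 -c "
from h import *
o=ctrl.get_obs(); print(o['moment'],o['grip_width']); go(.4955,-.2022,1.232)"
```

```text
[-0.27809848 -0.0606011  -0.02743181] 0.008787926617952274
tool tx,ty [ 0.0001 -0.    ] z 0.0854 rz -1.575 yaw -0.343 q6 1.457
```

>>> jog_arm(motion=[[0,0,0,0,0,-0.1,-1],[0,0,0,0,0,-0.1,-1],[0,0,0,0,0,-0.1,-1],[0,0,0,0,0,-0.1,-1],[0,0,0,0,0,-0.1,-1]])

```text
time_s: 15.8
ee_pos: [0.4954, -0.2021, 0.0853]
eef_rot: [-3.142, -0.0, 0.162]
force: [0.6, -1.4, -1.5]
grip_width: 0.0087
grip_force: 35.0
```

>>> jog_arm(motion=[[0,0,0,0,0,-0.1,-1],[0,0,0,0,0,-0.1,-1],[0,0,0,0,0,-0.1,-1],[0,0,0,0,0,-0.1,-1],[0,0,0,0,0,-0.1,-1]])

```text
time_s: 16.3
ee_pos: [0.4954, -0.2021, 0.0854]
eef_rot: [-3.141, -0.0, 0.662]
force: [-0.3, -0.2, -1.5]
grip_width: 0.0086
grip_force: 35.0
```

>>> jog_arm(motion=[[0,0,0,0,0,-0.1,-1],[0,0,0,0,0,-0.1,-1],[0,0,0,0,0,-0.1,-1],[0,0,0,0,0,-0.1,-1],[0,0,0,0,0,-0.1,-1]])

```text
time_s: 16.8
ee_pos: [0.4954, -0.202, 0.0853]
eef_rot: [-3.141, -0.0, 1.162]
force: [-0.4, -0.1, -1.3]
grip_width: 0.0086
grip_force: 35.0
```

>>> jog_arm(motion=[[0,0,0,0,0,-0.05,-1],[0,0,0,0,0,-0.03,-1],[0,0,0,0,0,0,-1],[0,0,0,0,0,0,-1]])

```text
time_s: 17.2
ee_pos: [0.4954, -0.202, 0.0853]
eef_rot: [-3.141, -0.0, 1.237]
force: [0.5, 0.2, -1.9]
grip_width: 0.009
grip_force: 35.0
```

```bash
python3 - <<'E'
from dm import *
o=ctrl.get_obs(); print(o['moment'],o['grip_width'],o['grip_force']); go(.4955,-.2022,1.232)
b=ctrl.camera("top")[:,:,::-1].copy(); a=ctrl.camera("scene")[:,:,::-1]
try: meas(b)
except Exception as e: print(e)
cv2.imwrite("pics/end.png",np.hstack([cv2.resize(a[190:340,180:370],(475,375),interpolation=2),cv2.resize(b[215:335,262:366],(325,375),interpolation=2)]))
E
```

```text
[-0.08935685 -0.02002243  0.05673453] 0.008974243679274515 35.00020444393158
tool tx,ty [-0.0001  0.0002] z 0.0853 rz 0.005 yaw 1.237 q6 -0.122
[np.float64(312.67100617828766), np.float64(238.47903795233893)] [np.float64(312.5156605203334), np.float64(245.7643344278858)] ((311.33331298828125, 260.8528137207031), (33.109130859375, 33.99643325805664), 77.96602630615234)
[ 0.54748504 -0.05538465  0.057     ] 0.04435326134258065 0.029692103064032718 mark -0.1487312160766243 ptr -0.16807866700760254 diff 0.019347450930978255
[ 0.54754666 -0.05522446  0.057     ] 0.044316372334851875 0.0296586230041603 mark -0.15251208698280952 ptr -0.17375133154210468 diff 0.021239244559295156
```

View pics/end.png

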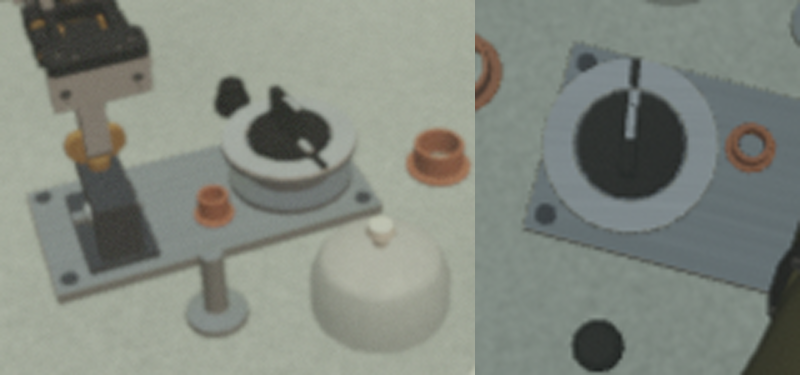

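The final picture shows the wing gripped across the arm at crop (95,148). The pointer is in line with the mark at (633,85), and the bystanders are undisturbed. I'm handing it in.

```bash
python3 -c "
from station import ctrl
print(ctrl.hand_in())"
```

```text
the job is handed in; nothing more can be done
None
```

The job is handed in at about 17 s: the dial is on its mark to about 0.02 rad, and the wing screw was seated, backed off a quarter turn, and is still gripped; the final pictures show nothing near the fixture disturbed.

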